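# Zero the length gauge of a tube-cutting jig

### The job

Zero the length gauge of the tube-cutting jig: with the fingertips, press down the pad in the middle of the carriage to free its friction brake, and keep it pressed while you push the carriage along the rail until it stands right up against the tall slotted saw guide. Then let the pad come back up, so that the brake holds the carriage there, and move clear. Never force the carriage along with the brake on, and leave the loose things round the jig where they are.

Things in the scene. Friction and masses are not known exactly. Their poses are not given: they have to be found in the camera images.
- rail: The jig's fixed aluminium rail, 74 mm wide, 420 mm long, 26 mm high, screwed to the bench, its place and direction differing each time. Origin at the centre of its underside, on the bench; y runs along the rail, x across it, z up.
- carriage (a joint): Position of the steel carriage in m, 0 at mid-rail, growing along the rail's +y. It is 100 mm long (along the rail), 90 mm wide; across each end stands a ridge 24 mm thick, top 68 mm above the bench, with a 52 mm recess between them, open to the sides. The brake holds the carriage against about 15 N; with the pad pressed it slides with 1 to 2 N.
- brake_pad (a joint): How far the brake pad is pressed, in m: 0 when up (brake on), 0.010 at the bottom. The brake eases over the first 3 mm and is free from there; 4 to 8 mm is a good working depth. The press rises to about 6 N over those 3 mm, then to 8 N at the bottom (solid below); the spring brings the pad up again when let go.
- pad_top (a point): Centre of the top of the ribbed black rubber brake pad, the middle of the carriage. The pad is 56 mm across the rail, 50 mm along it, its top level, 52 mm above the bench when up, 16 mm below the ridge tops. It forms the floor of the recess, with level cheeks at both sides: fingertips on it can push on the ridge ahead.
- saw_guide: The tall slotted saw guide, the stop to go to: a dark steel block fixed across the rail, 84 mm wide, 24 mm thick along the rail, top 86 mm above the bench, with a 6 mm saw slot. Near either end of the rail, axes as the rail's. Origin on the bench under its centre. The carriage touches it when the pad's centre is 62 mm from its origin along the rail.
- end_clamp: The low end clamp at the other end of the rail: a flat dark steel bar, immovable, 84 mm wide, 24 mm thick along the rail, top 42 mm above the bench. Not the stop to go to. Origin on the bench under its centre.
- jar_mid (a point): Middle of a loose amber jar, 48 mm in diameter, 62 mm tall. To be left alone.
- wax_bar_mid (a point): Middle of a loose reddish-brown bar of polishing wax, 40 x 70 x 28 mm high. To be left alone.
- swage_mid (a point): Middle of a loose steel doming block, 60 x 60 x 45 mm high. To be left alone.
- bezel_punch_mid (a point): About the middle of a loose brass punch, 22 mm in diameter, standing in a 44 mm square wooden foot, 63 mm tall in all. To be left alone.

How it is judged:
On the way, in this order (a step that is already met when the one before it is completed fails the run):
1. the pad is pressed at least 2 mm while the carriage is still away from the saw guide (value of joint brake_pad above 0.002 m and not (y of pad_top in the frame of saw_guide between -0.08 and 0.08 m)), for 0.1 s.
2. the carriage is up against the saw guide (gap under 3 mm) with the pad still pressed (y of pad_top in the frame of saw_guide between -0.065 and 0.065 m and value of joint brake_pad above 0.001 m), for 0.1 s.
At the end, for the whole second after the job is handed in: The carriage stands against the saw guide (gap under 3 mm), at rest, the pad up again (within 1 mm) and the loose things within 15 mm of where they stood (y of pad_top in the frame of saw_guide between -0.065 and 0.065 m and value of joint brake_pad below 0.001 m and velocity of joint carriage between -0.005 and 0.005 m/s and distance of each of jar_mid, wax_bar_mid, swage_mid, bezel_punch_mid from where it was at the start of the episode below 0.015 m); the robot touches nothing.
It fails at once if the carriage is forced along (over 10 mm/s) with the brake on (pad pressed less than 1 mm) (value of joint brake_pad below 0.001 m and (velocity of joint carriage above 0.01 m/s or velocity of joint carriage below -0.01 m/s)).
It fails at once if a loose bystander is moved or lifted more than 15 mm (distance of any of jar_mid, wax_bar_mid, swage_mid, bezel_punch_mid from where it was at the start of the episode above 0.015 m).
It also fails if it takes over 35 s, if anything falls off the work surface, if the arm or the gripper's body presses on something with over 40 N, if the wrist force passes 120 N, or if a joint passes its speed limit or range.

### The arm

A 6-joint arm with a two-finger parallel gripper is mounted at the origin on the work surface. World frame = base frame: x ahead of the robot, y to its left, z up, the work surface at z = 0. Lengths are in m, angles in rad, forces in N, time in s.
With the tool pointing down it reaches from about 0.3 to 1 m from the base axis. Payload 5.1 kg.
Tool frame: the origin (TCP) lies at the very end of the fingers, on their centre line; the grasp point (between the pads) lies r.pinch_z behind it (r.pinch_z is the distance from the TCP to the grasp point, in m); z points along the fingers, y is the line along which they close (so a half turn about z gives the same grasp; the last joint's range is limited). The gripper opens to 95 mm and grips with 3 to 60 N. Pads are 20 mm wide; open, the fingers measure 119 mm over their backs; the gripper's body (75 mm by 180 mm) begins 59 mm behind the grasp point.
Start: joints at [1.202, 0.124, 1.65, -0, 1.367, -0.083], TCP at [0.183, 0.624, 0.215] pointing down, gripper open.
Joint ranges: [-2.61, 2.61], [-1.02, 2.33], [0.03, 2.71], [-1.35, 4.49], [0.32, 2.68], [-2.91, 2.91]. Speed limits (rad/s): [2.57, 2.57, 3.14, 3.14, 3.14, 3.14].

### API

Orientations are given as [roll, pitch, yaw] about the fixed x, y, z axes, in that order (R = Rz(yaw) Ry(pitch) Rx(roll)).
In Python, from rig import r gives the robot as it stands. Calls block until the motion is done:
- r.reach(position, orientation): joint-space move of the TCP to a pose.
- r.line_to(position, attitude=None, max_speed=0.15, threshold=None): straight line of the TCP; attitude=None keeps the orientation; max_speed is the mean speed in m/s. With threshold (N) it stops when the force on the tool has changed by that much, and returns True; else False.
- r.set_joints(angles): joint-space move.
- r.gripper_to(opening): finger opening in m; the grip force is fixed at half the most; returns when the fingers have stopped.
- r.wait(seconds).
- r.solve_ik(position, orientation): joint angles nearest the present ones, or None.
- r.observe(): the state.
- r.grab_frame(name): name is "side" or "top"; returns a dict with "color" (400x640x3 uint8, red, green, blue), "camera_matrix" (3x3 intrinsics, pixels), "extrinsics" (4x4, takes a point from camera to world coordinates). Camera axes: x right, y down, z forward; pixel columns grow to the right and rows downward; lengths in m; the calibration is good to about 2 mm. A picture is of the moment at which its call begins. There is no depth.
A pose or a line that the arm cannot do raises r.IKError and nothing moves.
- r.hand_in(): hands the job in; it is judged then, once.
The state is a dict: "time": time; "joint_pos": joint angles; "joint_vel": joint speeds; "effort": joint torques, N m; "tcp_pos": TCP position; "tcp_rot": TCP orientation; "wrist_force": force on the tool from outside, world axes, zero at the start; "moment": the same for the moment, N m; "grip_width": finger opening in m; "gripper_force": force on a finger pad.
Only numpy, scipy, OpenCV 4.12 (cv2) and the standard library are available. Lean on these libraries where they do the work, as an engineer would, in place of code of your own. Each camera call takes 0.05 s, during which the arm holds its last target. There are 200 camera calls.

## Working session

There is one attempt and no reset: what is moved stays moved. The work goes in short steps, each a Python script; the robot and the scene stay as the last script left them, time stands still between calls to the robot, and variables do not carry over. Pictures are saved under pics/ and viewed, at most 10 in all, crops included, and the job is handed in when it is done.

```bash
mkdir -p pics; ls; python3 - <<'E'
from rig import r
import cv2,numpy as np,pickle
d={n:r.grab_frame(n) for n in("top","side")}
pickle.dump(d,open("f0.pkl","wb"))
for n in d:
    cv2.imwrite(f"pics/{n}0.png",d[n]["color"][:,:,::-1]); print(n,d[n]["camera_matrix"].round(1).tolist(),d[n]["extrinsics"].round(3).tolist())
print(r.observe(),r.pinch_z)
E
```

```text
pics
top [[411.9, 0.0, 312.6], [0.0, 411.9, 195.4], [0.0, 0.0, 1.0]] [[0.005, -0.974, 0.226, 0.421], [-1.0, -0.004, 0.004, 0.006], [-0.003, -0.226, -0.974, 0.856], [0.0, 0.0, 0.0, 1.0]]
side [[361.9, 0.0, 317.4], [0.0, 361.9, 196.8], [0.0, 0.0, 1.0]] [[-0.931, -0.199, 0.306, 0.396], [-0.365, 0.519, -0.773, 0.509], [-0.005, -0.831, -0.556, 0.434], [0.0, 0.0, 0.0, 1.0]]
{'time': 0.1, 'joint_pos': array([ 1.20237716e+00,  1.24442267e-01,  1.65152497e+00, -2.34837154e-05,
        1.36752913e+00, -8.25791562e-02]), 'joint_vel': array([ 0.00114818, -0.00052331, -0.00296996, -0.00035534, -0.00033121,
       -0.00027918]), 'effort': array([ 3.87947739e-04, -4.18882763e+01, -3.61094534e+01,  7.76248123e-02,
        4.61006316e-02, -1.02093422e-04]), 'tcp_pos': array([0.18308588, 0.62307159, 0.21351582]), 'tcp_rot': array([-3.13969353e+00, -1.34115903e-04,  2.85575728e+00]), 'wrist_force': array([-0.49578872,  0.50592715,  0.67184409]), 'moment': array([-0.01607102, -0.01998581,  0.00112519]), 'gripper_force': 0.0, 'grip_width': 0.09545269812260518} 0.0188
```

View pics/top0.png

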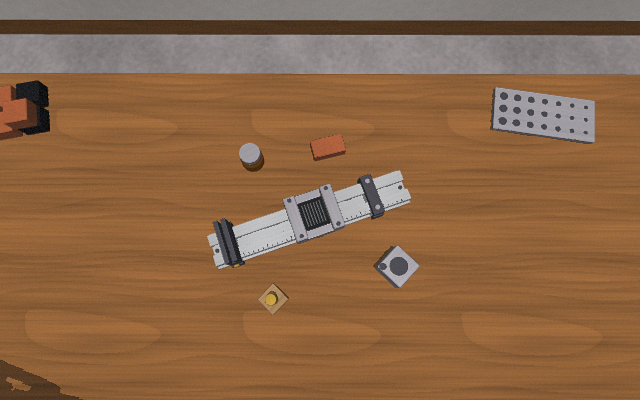

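View pics/side0.png

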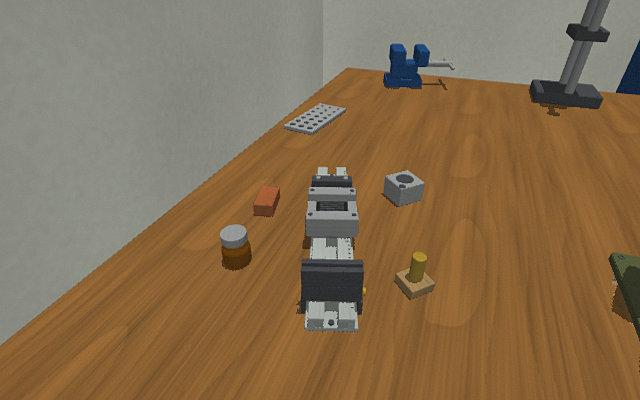

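The top view shows the guide at about (229,243), the carriage at (314,213), the pad as a dark square, and the low clamp at (371,196). The jar, wax bar, doming block and punch all stand off the rail. Next I'll measure.

```bash
cat > h.py <<'E'
import numpy as np,cv2
def cast(f,px,z):
    px=np.atleast_2d(px).astype(float)
    K=f["camera_matrix"];T=f["extrinsics"]
    d=np.c_[px,np.ones(len(px))]@np.linalg.inv(K).T@T[:3,:3].T
    o=T[:3,3]; return o+d*((z-o[2])/d[:,2])[:,None]
def blobs(f,mask,amin=60):
    cs,_=cv2.findContours(mask.astype(np.uint8),cv2.RETR_EXTERNAL,cv2.CHAIN_APPROX_NONE)
    return [c[:,0,:] for c in cs if cv2.contourArea(c)>amin]
E
python3 - <<'E'
import pickle,cv2,numpy as np
from h import *
f=pickle.load(open("f0.pkl","rb"))["top"];im=f["color"]
cv2.imwrite("pics/c.png",cv2.resize(im[160:280,200:420,::-1],None,fx=3.6,fy=3.6,interpolation=cv2.INTER_CUBIC))
hsv=cv2.cvtColor(im,cv2.COLOR_RGB2HSV)
roi=np.zeros(im.shape[:2],bool);roi[165:275,200:415]=1
for nm,m,z in(("dark",(hsv[...,2]<95)&(hsv[...,1]<90),.052),("light",(hsv[...,2]>120)&(hsv[...,1]<60),.026)):
    for c in blobs(f,m&roi):
        w=cast(f,c,z)[:,:2].astype(np.float32)
        (a,b),s,t=cv2.minAreaRect(w)
        print(nm,c.mean(0).round(1),"rect",round(a,4),round(b,4),np.round(s,4),round(t,1))
E
```

```text
dark [398.5 265.6] rect 0.4691 -0.1569 [0.0327 0.0326] 87.9
dark [383.8 261. ] rect 0.4829 -0.1298 [0.0214 0.0608] 66.6
dark [228.1 242.9] rect 0.512 0.174 [0.0981 0.0351] 20.4
dark [317.9 222.1] rect 0.557 0.0121 [0.0903 0.0939] 32.3
dark [371.1 196.6] rect 0.6063 -0.1066 [0.088  0.0318] 20.8
light [397.3 263.2] rect 0.4702 -0.1606 [0.0589 0.0603] 44.0
light [216.7 251.4] rect 0.4979 0.2024 [0.0721 0.0225] 24.6
light [283.8 225. ] rect 0.5546 0.0741 [0.0947 0.1938] 19.0
light [345.2 203.2] rect 0.602 -0.0579 [0.0933 0.083 ] 19.5
light [391.9 189.7] rect 0.6256 -0.1549 [0.0731 0.062 ] 19.3
```

View pics/c.png

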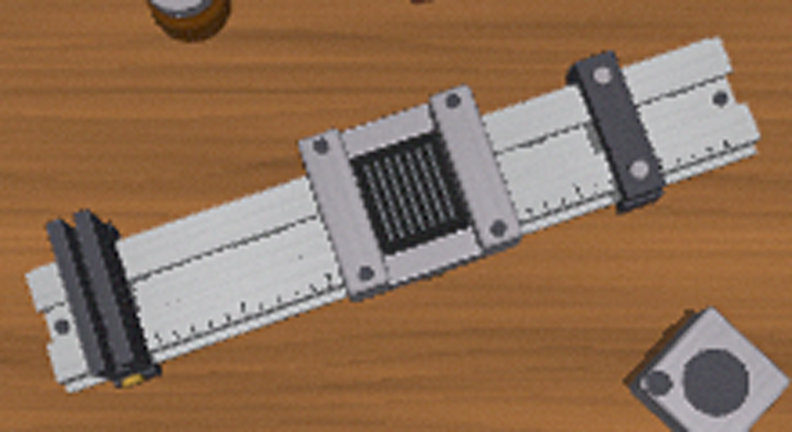

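The crop shows the ridge bolts at crop pixels (321,146), (366,273), (453,100) and (498,229). The pad corners are near (352,163), (433,135), (470,230) and (388,250), and the guide top runs from (48,222) to (140,375). The rail corners are (26,272), (66,390), (720,38) and (758,152).

```bash
python3 - <<'E'
import pickle
from h import *
F=pickle.load(open("f0.pkl","rb"));f=F["top"]
P=lambda a,z:cast(f,(np.array(a)+.5)/3.6-.5+[200,160],z)[:,:2]
b=P([(321,146),(366,273),(453,100),(498,229)],.068)
p=P([(352,163),(433,135),(470,230),(388,250)],.052)
g=P([(48,222),(88,211),(142,373),(102,380)],.086)
rl=P([(26,272),(66,390),(720,38),(758,152)],.026)
cl=P([(602,75),(640,169)],.042)
c=b.mean(0);u=(rl[:2].mean(0)-rl[2:].mean(0));print("raillen",np.linalg.norm(u));u/=np.linalg.norm(u)
ub=(b[:2].mean(0)-b[2:].mean(0));print("bolt spacing",np.linalg.norm(ub),"angles",np.degrees(np.arctan2(u[1],u[0])),np.degrees(np.arctan2(ub[1],ub[0])))
print("bolts c",c,"pad c",p.mean(0),"pad sides",np.linalg.norm(np.diff(p,axis=0),axis=1),"rail c",rl.mean(0),"clamp",cl.mean(0))
print("guide",g.mean(0),np.linalg.norm(np.diff(g,axis=0),axis=1))
n=np.array([-u[1],u[0]])
for nm,q in(("bolts",c),("pad",p.mean(0)),("guide",g.mean(0)),("clamp",cl.mean(0))): print(nm,(q-rl.mean(0))@u,(q-rl.mean(0))@n)
# check in side view: project points
s=F["side"];T=np.linalg.inv(s["extrinsics"])
for q in(np.r_[c,.068],np.r_[g.mean(0),.086]):
    v=s["camera_matrix"]@(T[:3,:3]@q+T[:3,3]);print("side px",v[:2]/v[2])
E
```

```text
raillen 0.41568605723857566
bolt spacing 0.07555022654666507 angles 109.31568571485673 109.39944458835456
bolts c [0.57134745 0.00756129] pad c [0.56999626 0.00691827] pad sides [0.0476415  0.05704185 0.04623673] rail c [0.56540838 0.0139159 ] clamp [ 0.61394207 -0.11140696]
guide [0.50937924 0.17094959] [0.02157768 0.09020368 0.0207112 ]
bolts -0.007961397292219601 -0.0035028322642721293
pad -0.008121284253542955 -0.002015008486855229
guide 0.16672724224359606 0.0009328164116770521
clamp -0.1343221127646672 -0.004348360787812139
side px [329.77314383 202.07908477]
side px [332.16567671 264.50098236]
```

The measurements agree: rail length 416 mm (420 given), pad 47×57 mm, the two angle estimates match, and the side view fits too. Expected travel is about 113 mm. Approaching with closed fingers and pressing.

```bash
cat >> h.py <<'E'
th=np.radians(109.35);u=np.array([np.cos(th),np.sin(th)]);C=np.array([.5710,.0072])
ATT=[np.pi,0,th]
def st(r,m=""):
    o=r.observe();p=o["tcp_pos"];print(m,"t",round(o["time"],2),"tcp",p.round(4),"s",round(float((p[:2]-C)@u),4),"F",o["wrist_force"].round(2),"Fu",round(float(o["wrist_force"][:2]@u),2))
    return o
E
python3 - <<'E'
from rig import r
from h import *
r.gripper_to(0.0)
a=C+.006*u
print(r.solve_ik([*a,.16],ATT))
r.reach([*a,.16],ATT); st(r,"above")
r.line_to([*a,.062],max_speed=.1); r.wait(.2); st(r,"near")
print(r.line_to([*a,.044],max_speed=.015,threshold=3)); st(r,"touch")
f=r.grab_frame("top");cv2.imwrite("pics/touch.png",cv2.resize(f["color"][130:290,180:440,::-1],None,fx=3,fy=3))
E
```

```text
[-0.07171546 -0.01303362  1.88680778  0.          1.26781849 -0.40943667]
above t 4.18 tcp [0.5691 0.0136 0.1601] s 0.0067 F [-0.23 -0.31 -0.5 ] Fu -0.22
near t 5.52 tcp [0.5696 0.0128 0.0628] s 0.0058 F [-0.27 -0.75  0.31] Fu -0.62
True
touch t 6.32 tcp [0.5689 0.0129 0.0501] s 0.006 F [-0.08  1.03  4.25] Fu 1.0
```

View pics/touch.png

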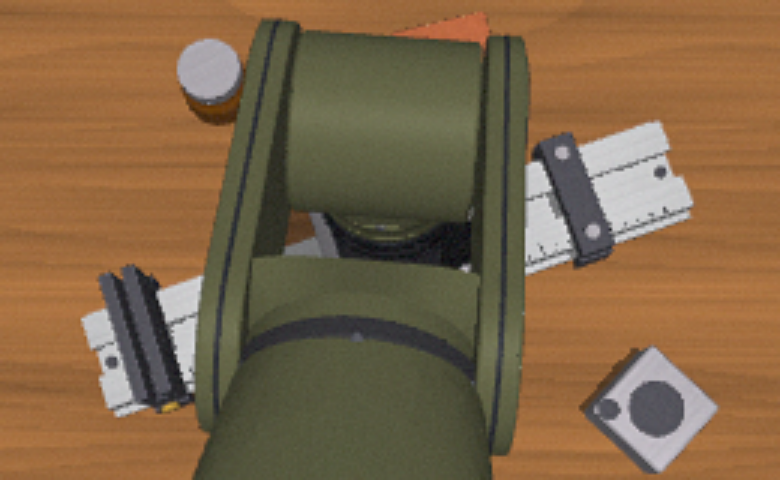

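The arm hides the carriage in this view, with the guide at left (145,340) and the clamp at right (572,200) still visible. The touch at z = 0.050 with 4 N fits a pad top at 0.052. Next I press to 6 mm depth, then push.

```bash
python3 - <<'E'
from rig import r
from h import *
a=C+.006*u
r.line_to([*a,.0455],max_speed=.02); r.wait(.3); o=st(r,"pressed")
if 5<o["wrist_force"][2]<12 and o["tcp_pos"][2]<.048:
    for s in (.05,.09,.115):
        h=r.line_to([*(C+s*u),.0455],max_speed=.04,threshold=12); st(r,f"push {h}")
        if h: break
    else:
        h=r.line_to([*(C+.142*u),.0455],max_speed=.02,threshold=6); st(r,f"stop {h}")
E
```

```text
pressed t 7.02 tcp [0.569  0.0128 0.0462] s 0.006 F [-2.06 -0.15  6.86] Fu 0.54
push False t 8.27 tcp [0.5544 0.0541 0.0462] s 0.0498 F [-2.3  -1.07  7.61] Fu -0.25
push False t 9.42 tcp [0.541  0.092  0.0461] s 0.0899 F [-1.87 -1.34  7.  ] Fu -0.65
push False t 10.19 tcp [0.5325 0.1157 0.0461] s 0.1152 F [-2.4  -0.52  7.8 ] Fu 0.3
stop True t 10.92 tcp [0.5304 0.1258 0.0472] s 0.1254 F [-1.67  0.52  6.92] Fu 1.05
```

```bash
python3 - <<'E'
from rig import r
from h import *
for s in np.arange(.127,.146,.002):
    r.line_to([*(C+s*u),.0455],max_speed=.02); o=st(r,round(s,3))
    if -(o["wrist_force"][:2]@u)>8: break
r.wait(.3); st(r,"hold")
f=r.grab_frame("side");cv2.imwrite("pics/stop.png",cv2.resize(f["color"][130:350,220:440,::-1],None,fx=2.7,fy=2.7))
E
```

```text
0.127 t 11.18 tcp [0.5302 0.1264 0.0468] s 0.126 F [-0.12 -2.89  7.41] Fu -2.69
0.129 t 11.43 tcp [0.5299 0.1281 0.047 ] s 0.1277 F [ 0.44 -2.46  7.61] Fu -2.47
0.131 t 11.68 tcp [0.5295 0.1295 0.047 ] s 0.1292 F [ 2.08 -5.61  6.68] Fu -5.98
0.133 t 11.93 tcp [0.5295 0.1296 0.0471] s 0.1292 F [  3.47 -12.16   5.22] Fu -12.62
hold t 12.23 tcp [0.5295 0.1296 0.0471] s 0.1292 F [  3.5  -11.65   6.03] Fu -12.15
```

View pics/stop.png

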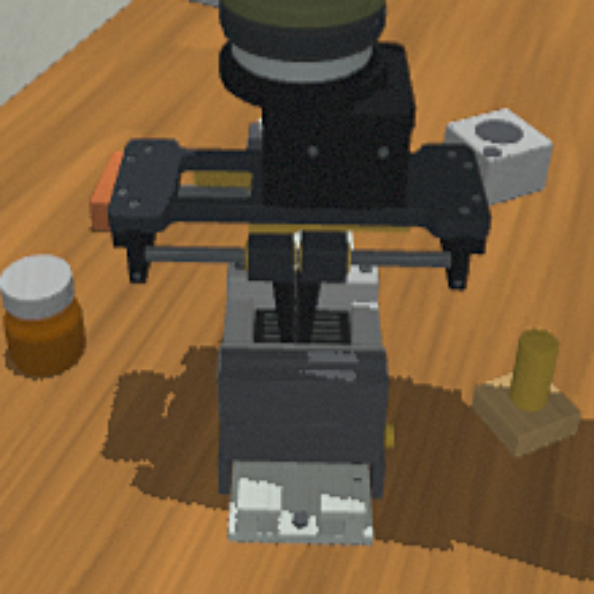

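The carriage is hidden behind the guide, with the fingers on the pad in the recess at about (297,330) and the jar, wax bar, block and punch untouched. The fingers stopped hard at s = 0.129 with 12 N. That is the predicted 0.113 + 0.016, so the carriage is against the guide; I lift now.

```bash
python3 - <<'E'
from rig import r
from h import *
r.line_to([*(C+.131*u),.058],max_speed=.03); st(r,"up")
r.line_to([*(C+.127*u),.10],max_speed=.08)
r.line_to([*(C+.06*u),.25],max_speed=.2)
o=r.observe();q=o["joint_pos"].copy();q[0]+=1.0
r.set_joints(q);r.wait(.2);st(r,"clear")
f=r.grab_frame("top");cv2.imwrite("pics/end.png",cv2.resize(f["color"][130:310,190:430,::-1],None,fx=3.2,fy=3.2,interpolation=cv2.INTER_CUBIC))
E
```

```text
up t 12.86 tcp [0.5276 0.129  0.0573] s 0.1293 F [ 1.4  -5.17  0.49] Fu -5.35
clear t 16.63 tcp [0.2441 0.4973 0.2482] s 0.5707 F [-0.02  0.21 -0.51] Fu 0.2
```

View pics/end.png

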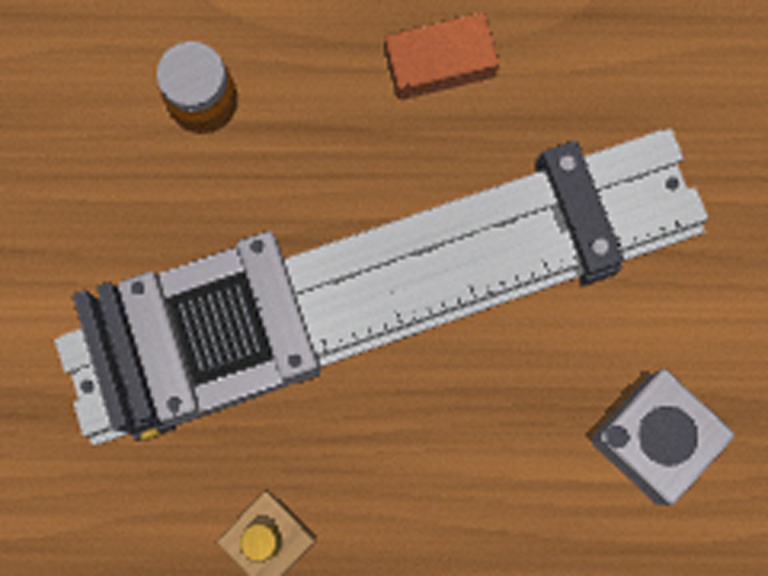

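The carriage, centred near (217,325), stands flush against the guide at (115,360). The loose things are in place and the arm is clear, so I'm handing in.

```bash
python3 -c "
from rig import r
print(r.hand_in())"
```

```text
the job is handed in; nothing more can be done
None
```

I handed in the job at about 17 s of the 35 s allowed: the carriage was pushed with the pad pressed until it stopped firmly against the saw guide, the pad was then let up, the arm is clear, and the last top view shows the loose things in place; no verdict came back.

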